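Feed a clamp knob down the chute to the escapement stop

TASK

Take the black clamp knob out of the grey tray and stand it, stud up, in the open upper end of the sloped feed chute. Then push it down the chute, past the sprung check roller, until it presses the sprung stop blade back a little: about 8 N is right, and it must never bear on the stop with more than 12 N. Leave it resting flat against the blade, and leave the socket unit, the bracket and the mug where they are.

Things in the scene. Friction and masses are not known exactly. Their poses are not given: they have to be found in the camera images.
- knob_mid (a point): Centre of the loose black clamp knob, which stands upright in the tray: a ribbed disc, 44 mm diameter, 16 mm high, with a steel stud, 10 mm diameter, 46 mm long, rising from the middle of its top (62 mm overall). The point is on the axis, 31 mm above the underside, 15 mm above the disc's top; z runs up the stud. 0.1 to 0.2 kg. Best gripped by the stud, from above.
- tray: Grey plastic tray fixed to the table, 130 x 110 mm (x, y), walls 14 mm high and 3 mm thick, floor 3 mm thick; origin at the centre of its underside.
- track: Fixed aluminium track of the chute. Origin: on its floor, on the centre line, in the middle of the open loading end. x runs downhill along the floor (9.7 degrees below level), y across (left looking downhill), z square to the floor. Loading end, x -50 to 35 mm: open above and uphill, 64 mm wide, walls 11 mm high; narrows to 50 mm at x 64. The knob does not slide by itself; friction unknown.
- slot_mouth (a point): On the track's centre line, 64 mm downhill of the track's origin and 21.5 mm off its floor; axes as the track's. From here down to the escapement head the 50 mm wide channel is covered by two lips (underside 18.5, top 21.5 mm off the floor) with a slot 22 mm wide between them for the stud: the disc can only be slid in under the lips, the stud standing up through the slot.
- roller_place (a point): On the track's floor, centre line, 112 mm downhill of the track's origin, beside the sprung check roller: vertical, 12 mm diameter, in the +y wall, reaching 9 mm into the channel, 0.9 N per mm. It presses the disc aside and resists a push with a few N while the disc's centre goes from about 25 mm uphill of here to here, then closes behind it.
- gate: Escapement head: white block, 24 x 70 x 34 mm, fixed across the track's lower end; origin on the track's floor, middle of its uphill face, 220 mm from the track's origin; axes as the track's. On its uphill side a steel stop blade, 36 wide, 15 high, square across the channel, moves on a spring of 3 N per mm (9 mm of give). Where the blade stands: see the head point.
- head (a point): The same point as the escapement head's origin, axes as the track's. The stop blade's uphill face stands between 24 and 68 mm uphill of here, set anew for each batch and not given: find it by feel. The disc's centre is 22 mm uphill of the blade's face when they touch. A push on the stud tips the knob slightly against the lips, whose friction takes about a quarter of it.
- unit: Bystander: finished white desk socket unit with a pinkish top, 62 x 190 x 58 mm, loose on the table; origin at the centre of its underside, long along y.
- bracket: Bystander: bent white steel clamp bracket, 60 x 50 x 78 mm, loose on the table; origin at the centre of its underside.
- mug: Bystander: white mug, 80 mm diameter, 95 mm high, handle at +y; origin at the centre of its underside.
Things that resemble listed ones, but are neither listed nor needed, are in the scene too. Several things look just like the part that bears knob_mid: the one meant starts farthest from the robot's base.

How it is judged:
By the outcome, as a careful person would: the job done as asked, in the order asked, and still so for the second after the job is handed in, with the robot touching nothing.
It also fails if it takes over 59 s, if anything falls off the work surface, if the arm or the gripper's body presses on something with over 40 N, if the wrist force passes 120 N, or if a joint passes its speed limit or range.

ROBOT

A 6-joint arm with a two-finger parallel gripper is mounted at the origin on the work surface. World frame = base frame: x ahead of the robot, y to its left, z up, the work surface at z = 0. Lengths are in mm, angles in rad, forces in N, time in s.
With the tool pointing down it reaches from about 375 to 900 mm from the base axis. Payload 3.1 kg.
Tool frame: the origin (TCP) lies between the finger pads; the fingertips stand 14 mm ahead of it and the grasp point (between the pads) lies 5 mm behind it; x points along the fingers, y is the direction in which the jaws open and shut, and the axes are right-handed (so a half turn about x gives the same grasp; the last joint's range is limited). The gripper opens to 85 mm and grips with 20 to 120 N. Pads are 22 mm wide; open, the fingers measure 114 mm over their backs; the gripper's body (76 mm by 85 mm) begins 54 mm behind the grasp point. The pads swing forward as they close: fully open they stand 13 mm farther back than shut.
Start: joints at [-1.353, 0.527, 1.433, -0, 1.181, -0.178], TCP at [241.563, -576.406, 245.31] pointing down, gripper open.
Joint ranges: [-3.08, 3.08], [-0.75, 2.2], [0.22, 2.44], [-1.43, 4.57], [0, 2.65], [-2.85, 2.85]. Speed limits (rad/s): [2.79, 2.79, 3.14, 3.14, 3.14, 3.14].

INTERFACE

Orientations are given as a unit quaternion [x, y, z, w].
In Python, from rig import env gives the robot as it stands.
- The arm moves only by the tool apply_moves, never from a script. Its argument "deltas" is a list of rows, each an object with "twist": the turn, a rotation vector about the tool's x, y, z in units of 45 degrees (1.0 is 45 degrees), a list of three; "slide": the shift along the tool's x, y, z in units of 5 cm (1.0 is 5 cm), a list of three; "hand": the opening, from -1 (shut) to 1 (fully open). A call has 1 to 12 rows; each row shifts and turns the commanded pose from where the row before left it, along the tool's axes as they then stand; what a row does not reach is not made up. A row lasts 1/10 s, in which the tool goes at most 50 mm and 8.59 degrees, less where a joint would pass 70% of its speed; a pose out of reach is approached as far as the arm can. A call with a number of a shift or a turn outside -1 to 1 is refused whole. A call with a gripper value outside its range is refused whole. The fingers move at their own pace and stop on an object; "grip_force" is the grip in N (left out, the last holds). Time passes only in rows, so rows that do not move let the fingers close. It gives the time, the measured TCP pose, the force and the opening at its end, in the units of the state.
- env.state(): the state, without advancing time (a new reading comes with each control period).
- env.snapshot(name): name is "scene" or "side" or "wrist"; returns a dict with "pixels" (400x640x3 uint8, red, green, blue), "fx", "fy", "cx", "cy" (pixels), "dist" ([k1, k2, p1, p2, k3] as OpenCV has them; the pictures are not rectified), "extrinsics" (4x4, takes a point from world to camera coordinates); the wrist camera has in their place "T_tool_cam" (4x4, takes a point from camera to tool coordinates, whose origin is the TCP and whose axes are the tool frame's). Camera axes: x right, y up, looking along -z (the intrinsics and any distortion apply to the point x, -y, -z); pixel columns grow to the right and rows downward; lengths in mm; the calibration is good to about 2 mm. A picture is of the moment at which its call begins: read the wrist's pose just before it. There is no depth.
- env.hand_in(): hands the job in, once; it reports no verdict.
The state is a dict: "clock": time; "qpos": joint angles; "qd": joint speeds; "tau": joint torques, N m; "position": TCP position; "ee_rot": TCP orientation; "contact_force": force on the tool from outside, world axes, zero at the start; "wrist_torque": the same for the moment, N m; "width": opening from 0.0 (shut) to 1.0 (fully open).
Only numpy, scipy, OpenCV 4.12 (cv2) and the standard library are available. Lean on these libraries where they do the work, as an engineer would, in place of code of your own. Each camera call takes 0.05 s, during which the arm holds its last target.

## Working session

There is one attempt and no reset: what is moved stays moved. The work goes in short steps, Python scripts to look and compute and a tool call to move; the robot and the scene stay as the last step left them, time stands still between calls to the robot, and variables do not carry over. Pictures are saved under pics/ and viewed, and the job is handed in when it is done.

Besides the shell and the picture viewer there is one more tool, called as name(argument=value, ...) on one line, values as JSON. apply_moves: Moves the arm, as the interface text tells. Shifts and turns lie within -1 to 1; 1 stands for 5 cm of shift or 45 degrees of turn. Its arguments: {"type":"object","properties":{"deltas":{"type":"array"},"grip_force":{"type":"number"}},"required":["deltas"]}

```bash
ls; mkdir -p pics
python3 - <<'E'
from rig import env
import cv2,pickle
s=env.state();print(s)
for n in ["scene","side","wrist"]:
    d=env.snapshot(n); pickle.dump(d,open(f'pics/{n}0.pkl','wb'))
    cv2.imwrite(f'pics/{n}0.png',d['pixels'][:,:,::-1])
    print(n,{k:v for k,v in d.items() if k!='pixels'})
E
```

```text
pics
{'clock': 0.0, 'qpos': array([-1.35248098e+00,  5.28447597e-01,  1.43391603e+00,  3.41067007e-05,
        1.18139230e+00, -1.78494741e-01]), 'qd': array([ 2.79873595e-03,  2.89225543e-04, -1.57685201e-04,  6.53921631e-04,
       -1.77966649e-03, -3.14245563e-05]), 'tau': array([-5.08620542e-04, -4.42353129e+01, -1.78022915e+01, -2.68082676e-04,
        8.42540700e-03, -4.26008157e-06]), 'position': array([ 241.4357985 , -575.73671502,  244.34062807]), 'ee_rot': array([-0.69323132, -0.14013525,  0.69323948, -0.13860544]), 'contact_force': array([0.8244819 , 0.39867008, 0.50636404]), 'wrist_torque': array([-0.0179332 ,  0.0190405 ,  0.00908811]), 'width': 1.005732782931329}
scene {'fx': 389.48833589371907, 'fy': 389.48833589371907, 'cx': 321.8119043116921, 'cy': 192.462064516251, 'dist': array([-0.08238444,  0.        ,  0.        ,  0.        ,  0.        ]), 'extrinsics': array([[-7.32167582e-01,  6.81108162e-01, -4.72255853e-03,
         3.90490121e+02],
       [-3.76830383e-01, -3.99284380e-01,  8.35805507e-01,
         1.68547258e+02],
       [ 5.67388309e-01,  6.13729301e-01
[... 525 characters left out ...]
e-01,  5.92822775e-01,  5.45080169e-01,
        -7.20533254e+02],
       [ 0.00000000e+00,  0.00000000e+00,  0.00000000e+00,
         1.00000000e+00]])}
wrist {'fx': 350.51070671123574, 'fy': 350.51070671123574, 'cx': 314.7889468518835, 'cy': 199.15802308175648, 'dist': array([-0.03743898,  0.        ,  0.        ,  0.        ,  0.        ]), 'T_tool_cam': array([[ 2.40775981e-04,  3.12387756e-01, -9.49954647e-01,
        -1.29481022e+02],
       [ 9.99999967e-01, -1.60885923e-04,  2.00553976e-04,
        -5.23584825e-01],
       [-9.01837237e-05, -9.49954664e-01, -3.12387784e-01,
        -7.99356461e+01],
       [ 0.00000000e+00,  0.00000000e+00,  0.00000000e+00,
         1.00000000e+00]])}
```

View pics/scene0.png

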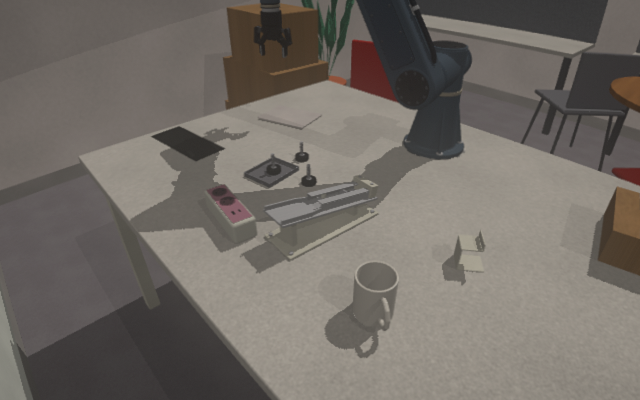

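View pics/side0.png

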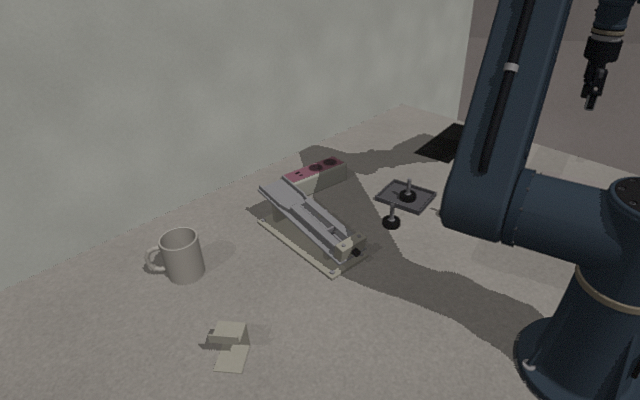

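View pics/wrist0.png

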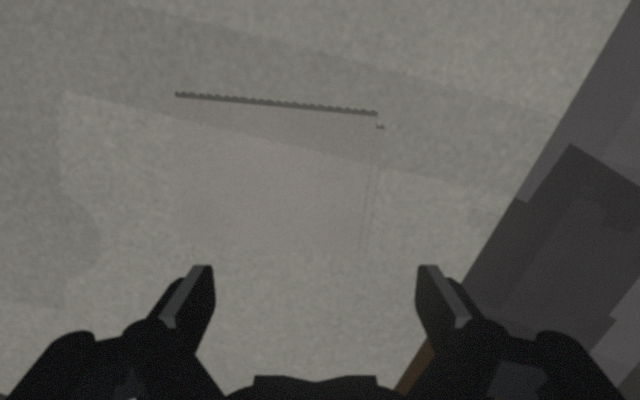

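The scene picture shows the tray with a knob at (273,169) and two more knobs outside it at (302,157) and (309,181). The chute runs from its high end at (270,213) to the white head near (368,185). The side picture shows the tray knob at (408,192), and the chute from (265,190) down to the head at (345,245). The wrist view has none of these yet.

```bash
cat > h.py <<'E'
import numpy as np,cv2,pickle
from scipy.spatial.transform import Rotation as R
def K(d): return np.array([[d['fx'],0,d['cx']],[0,d['fy'],d['cy']],[0,0,1.]])
def ext(d,pos=None,q=None):
    if 'extrinsics' in d: return d['extrinsics']
    T=np.eye(4);T[:3,:3]=R.from_quat(q).as_matrix();T[:3,3]=pos
    return np.linalg.inv(T@d['T_tool_cam'])
def ray(d,uv,E):
    p=cv2.undistortPoints(np.array([[uv]],float),K(d),d['dist'])[0,0]
    v=E[:3,:3].T@np.array([p[0],-p[1],-1]); o=-E[:3,:3].T@E[:3,3]
    return o,v/np.linalg.norm(v)
def onz(d,uv,z,E):
    o,v=ray(d,uv,E); return o+v*(z-o[2])/v[2]
def proj(d,P,E):
    P=np.atleast_2d(P).astype(float); c=P@E[:3,:3].T+E[:3,3]; c=c*[1,-1,-1]
    return cv2.projectPoints(c,np.zeros(3),np.zeros(3),K(d),d['dist'])[0][:,0]
def tri(rs):
    A=np.zeros((3,3));b=np.zeros(3)
    for o,v in rs:
        M=np.eye(3)-np.outer(v,v);A+=M;b+=M@o
    p=np.linalg.solve(A,b); return p,[np.linalg.norm((np.eye(3)-np.outer(v,v))@(p-o)) for o,v in rs]
def load(n): return pickle.load(open(f'pics/{n}.pkl','rb'))
E
python3 - <<'E'
from h import *
d=load('scene0');e=load('side0')
a=d['pixels'][140:260,190:390,::-1]; cv2.imwrite('pics/sc_crop.png',cv2.resize(a,None,fx=4,fy=4,interpolation=cv2.INTER_CUBIC))
a=e['pixels'][145:295,240:440,::-1]; cv2.imwrite('pics/si_crop.png',cv2.resize(a,None,fx=4,fy=4,interpolation=cv2.INTER_CUBIC))
E
```

```text
(no output)
```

View pics/sc_crop.png

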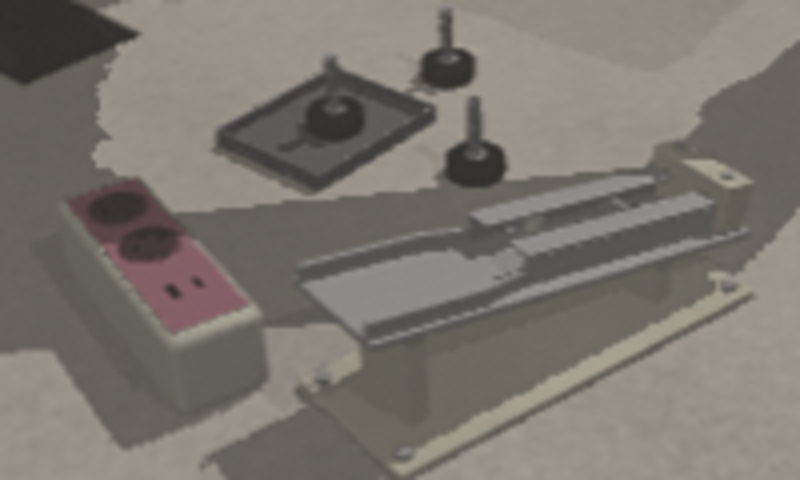

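View pics/si_crop.png

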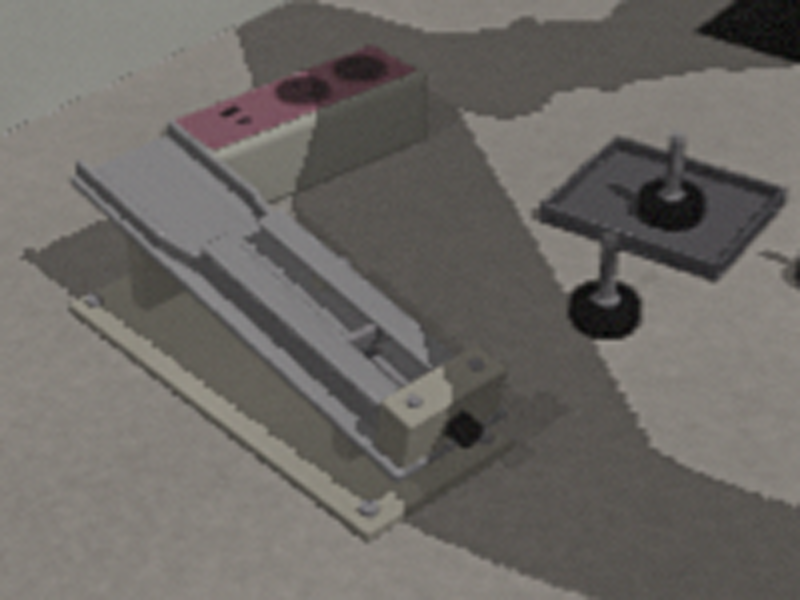

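Run:
```python
from h import *
d=load('scene0');e=load('side0');D=ext(d);F=ext(e)
sc=lambda u,v:(u/4+190-.375,v/4+140-.375); si=lambda u,v:(u/4+240-.375,v/4+145-.375)
pts={'tip':((331,58),(677,138)),
'discbottomish':((335,118),(671,205)),
'wall_corner_A(scene near)':((367,330),(78,165)),
'wall_corner_B':((300,268),(172,125)),
'lipA_start':((515,245),(210,240)),
'lipB_start':((473,214),(265,218)),
'boltnear':((728,176),(415,402)),
'boltfar':((664,152),(476,364)),
'basebolt1':((406,453),(92,300)),'basebolt2':((728,286),(370,508)),
}
for k,(a,b) in pts.items():
    p,r=tri([ray(d,sc(*a),D),ray(e,si(*b),F)]); print(k,p.round(1),np.round(r,1))
for k,uv in {'other1':(447,12),'other2':(475,98)}.items(): print(k,onz(d,sc(*uv),62,D).round(0))
```

```text
tip [ 521.4 -230.5   61. ] [0.2 0.2]
discbottomish [ 521.7 -231.4    8.7] [0.3 0.3]
wall_corner_A(scene near) [735.1  90.5  97.6] [0.4 0.4]
wall_corner_B [728.3  21.   98.5] [0. 0.]
lipA_start [621.4  84.9  94.1] [1.6 1.6]
lipB_start [617.6  44.7  93. ] [3.2 3.2]
boltnear [451.7 100.   77.1] [0.2 0.2]
boltfar [454.5  48.   71.9] [1.2 1.2]
basebolt1 [722.6 101.2   9.1] [0.3 0.3]
basebolt2 [466.8 119.    7.7] [0.4 0.4]
other1 [ 408. -229.   62.]
other2 [ 485. -109.   62.]
```

Run:
```python
from h import *
q=[-0.69323132, -0.14013525,  0.69323948, -0.13860544]
M=R.from_quat(q).as_matrix();print(M.round(3))
# with j6=0-equivalent yaw of y relative to j1
y=M[:,1];print('yaw y',np.arctan2(y[1],y[0]),'j1',-1.3525)
```

```text
[[-0.     0.386 -0.922]
 [ 0.002 -0.922 -0.386]
 [-1.    -0.002 -0.   ]]
yaw y -1.1739987886920336 j1 -1.3525
```

apply_moves(deltas=[{"twist": [0, 0, 0], "slide": [0, -0.41, -0.865], "hand": 1}, {"twist": [0, 0, 0], "slide": [0, -0.41, -0.865], "hand": 1}, {"twist": [0, 0, 0], "slide": [0, -0.41, -0.865], "hand": 1}, {"twist": [0, 0, 0], "slide": [0, -0.41, -0.865], "hand": 1}, {"twist": [0, 0, 0], "slide": [0, -0.41, -0.865], "hand": 1}, {"twist": [0, 0, 0], "slide": [0, -0.41, -0.865], "hand": 1}, {"twist": [0, 0, 0], "slide": [0, -0.41, -0.865], "hand": 1}, {"twist": [0, 0, 0], "slide": [0, -0.41, -0.865], "hand": 1}, {"twist": [0, 0, 0], "slide": [0, -0.41, -0.865], "hand": 1}, {"twist": [0, 0, 0], "slide": [0, -0.41, -0.865], "hand": 1}])

```text
clock: 1.15
position: [562.2, -218.4, 245.1]
ee_rot: [-0.693, -0.139, 0.693, -0.139]
contact_force: [0.4, -0.4, -0.3]
width: 0.998
```

apply_moves(deltas=[{"twist": [0.15, 0, 0], "slide": [0, 0, 0], "hand": 1}, {"twist": [0.15, 0, 0], "slide": [0, 0, 0], "hand": 1}, {"twist": [0.15, 0, 0], "slide": [0, 0, 0], "hand": 1}, {"twist": [0.15, 0, 0], "slide": [0, 0, 0], "hand": 1}, {"twist": [0, 0, 0], "slide": [0, 0, 0], "hand": 1}, {"twist": [0, 0, 0], "slide": [0, 0, 0], "hand": 1}])

```text
clock: 1.75
position: [561.1, -220.1, 245.1]
ee_rot: [-0.706, 0.025, 0.707, 0.026]
contact_force: [-0.4, 1.2, 1.0]
width: 1.001
```

```bash
cat >> h.py <<'E'
def snap(n,tag):
    from rig import env
    s=env.state(); d=env.snapshot(n); d['state']=s; pickle.dump(d,open(f'pics/{tag}.pkl','wb'))
    cv2.imwrite(f'pics/{tag}.png',d['pixels'][:,:,::-1]); return d,ext(d,s['position'],s['ee_rot']),s
E
python3 - <<'E'
from h import *
d,E,s=snap('wrist','w1'); print(s['position'],R.from_quat(s['ee_rot']).as_matrix().round(4),s['qpos'],s['contact_force'],s['width'],s['clock'])
print(proj(d,[[521.4,-231,65],[521.4,-231,3]],E))
E
```

```text
[ 561.07823937 -220.09941987  245.07100154] [[-5.000e-04 -7.200e-02 -9.974e-01]
 [ 3.000e-04 -9.974e-01  7.200e-02]
 [-1.000e+00 -3.000e-04  5.000e-04]] [-5.59060153e-01  4.97734586e-01  1.49043450e+00 -2.04186958e-07
  1.15399472e+00  1.08376451e+00] [-0.37404182  1.20395612  0.99868118] 1.0005118948097937 1.75
[[329.77944192 215.84848391]
 [327.52367051 195.89352618]]
```

View pics/w1.png

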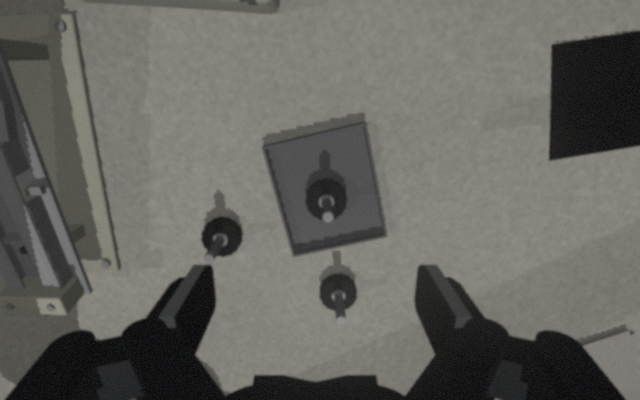

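The wrist view shows three identical knobs: the one in the tray at (326,198), one outside at (221,236) and one outside at (338,292). The tray knob is the one meant: it is about 570 mm from the base, the others 497 and 468. Next is a close crop to confirm it.

Run:
```python
from h import *
d=load('w1');s=d['state'];E=ext(d,s['position'],s['ee_rot'])
a=d['pixels'][140:260,250:400,::-1]; cv2.imwrite('pics/w1c.png',cv2.resize(a,None,fx=5,fy=5,interpolation=cv2.INTER_CUBIC))
print(onz(d,(327.7,216.5),65,E), onz(d,(326,198),11,E))
```

```text
[ 520.8837138  -229.00079622   65.        ] [ 521.68020599 -229.07627883   11.        ]
```

View pics/w1c.png

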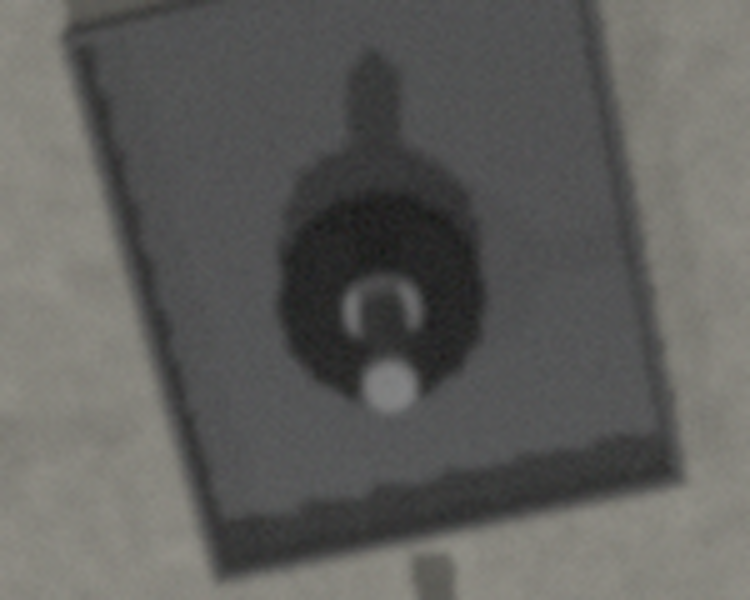

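The crop confirms an upright knob in the tray, with the stud tip at full-image pixel (327.6,217) and its axis at about (521,-229.3). I'll move over it and grip the stud.

apply_moves(deltas=[{"twist": [0, 0, 0], "slide": [0, 0.245, 0.78], "hand": 1}, {"twist": [0, 0, 0], "slide": [0.8, 0, 0], "hand": 1}, {"twist": [0, 0, 0], "slide": [0.8, 0, 0], "hand": 1}, {"twist": [0, 0, 0], "slide": [0.8, 0, 0], "hand": 1}, {"twist": [0, 0, 0], "slide": [0.8, 0, 0], "hand": 1}, {"twist": [0, 0, 0], "slide": [0.4, 0, 0], "hand": 1}, {"twist": [0, 0, 0], "slide": [0.4, 0, 0], "hand": 1}, {"twist": [0, 0, 0], "slide": [0, 0, 0], "hand": 1}, {"twist": [0, 0, 0], "slide": [0, 0, 0], "hand": 1}])

```text
clock: 2.7
position: [521.5, -229.6, 45.3]
ee_rot: [-0.707, 0.026, 0.707, 0.026]
contact_force: [-0.7, 0.4, -0.4]
width: 1.001
```

Run:
```python
from h import *
d,E,s=snap('wrist','w2'); print(s['position'],s['contact_force'],s['clock'])
```

```text
[ 521.49338719 -229.62190201   45.33366545] [-0.69388436  0.39208353 -0.42293168] 2.7
```

View pics/w2.png

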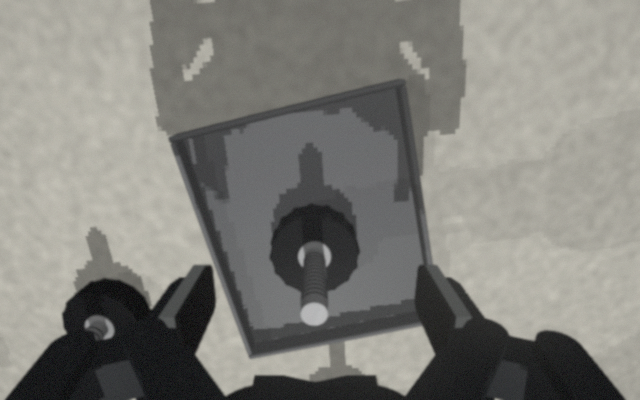

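The stud tip is at (314,314), midway between the pads. Closing on it.

apply_moves(deltas=[{"twist": [0, 0, 0], "slide": [0, 0, 0], "hand": -1}, {"twist": [0, 0, 0], "slide": [0, 0, 0], "hand": -1}, {"twist": [0, 0, 0], "slide": [0, 0, 0], "hand": -1}, {"twist": [0, 0, 0], "slide": [0, 0, 0], "hand": -1}, {"twist": [0, 0, 0], "slide": [0, 0, 0], "hand": -1}, {"twist": [0, 0, 0], "slide": [0, 0, 0], "hand": -1}, {"twist": [0, 0, 0], "slide": [0, 0, 0], "hand": -1}, {"twist": [0, 0, 0], "slide": [0, 0, 0], "hand": -1}], grip_force=50)

```text
clock: 3.55
position: [521.5, -229.5, 45.6]
ee_rot: [0.707, -0.026, -0.707, -0.026]
contact_force: [-0.9, 0.1, 3.1]
width: 0.1
```

apply_moves(deltas=[{"twist": [0, 0, 0], "slide": [-0.4, 0, 0], "hand": -1}, {"twist": [0, 0, 0], "slide": [-0.8, 0, 0], "hand": -1}, {"twist": [0, 0, 0], "slide": [-0.8, 0, 0], "hand": -1}, {"twist": [0, 0, 0], "slide": [-0.8, 0, 0], "hand": -1}, {"twist": [0, 0, 0], "slide": [-0.8, 0, 0], "hand": -1}, {"twist": [0, 0, 0], "slide": [-0.8, 0, 0], "hand": -1}])

```text
clock: 4.15
position: [520.8, -229.1, 266.2]
ee_rot: [-0.706, 0.026, 0.707, 0.027]
contact_force: [1.2, -1.3, -2.7]
width: 0.094
```

apply_moves(deltas=[{"twist": [0, 0, 0], "slide": [0, -0.75, -0.4], "hand": -1}, {"twist": [0, 0, 0], "slide": [0, -0.75, -0.4], "hand": -1}, {"twist": [0, 0, 0], "slide": [0, -0.75, -0.4], "hand": -1}, {"twist": [0, 0, 0], "slide": [0, -0.75, -0.4], "hand": -1}, {"twist": [0, 0, 0], "slide": [0, -0.75, -0.4], "hand": -1}, {"twist": [0, 0, 0], "slide": [0, -0.75, -0.4], "hand": -1}, {"twist": [0, 0, 0], "slide": [0, -0.75, -0.4], "hand": -1}, {"twist": [0, 0, 0], "slide": [0, -0.75, -0.4], "hand": -1}, {"twist": [0, 0, 0], "slide": [0, 0, 0], "hand": -1}, {"twist": [0, 0, 0], "slide": [0, 0, 0], "hand": -1}, {"twist": [0, 0, 0], "slide": [0, 0, 0], "hand": -1}])

```text
clock: 5.25
position: [702.4, 57.0, 264.3]
ee_rot: [-0.706, 0.027, 0.707, 0.026]
contact_force: [0.6, -0.8, -1.0]
width: 0.097
```

Run:
```python
from h import *
d,E,s=snap('wrist','w3'); print(s['position'],R.from_quat(s['ee_rot']).as_matrix().round(4),s['contact_force'],s['wrist_torque'],s['clock'])
a=d['pixels'][:,160:480,::-1]; cv2.imwrite('pics/w3c.png',cv2.resize(a[:300],None,fx=2,fy=2,interpolation=cv2.INTER_CUBIC))
```

```text
[702.38369995  57.04454657 264.32645968] [[-2.400e-03 -7.480e-02 -9.972e-01]
 [-4.000e-04 -9.972e-01  7.480e-02]
 [-1.000e+00  6.000e-04  2.400e-03]] [ 0.57678757 -0.76360613 -0.99903352] [ 0.03213727 -0.00518203 -0.03500775] 5.25
```

View pics/w3.png

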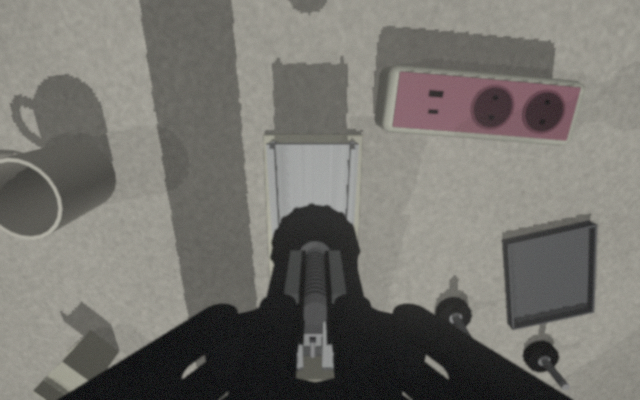

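View pics/w3c.png

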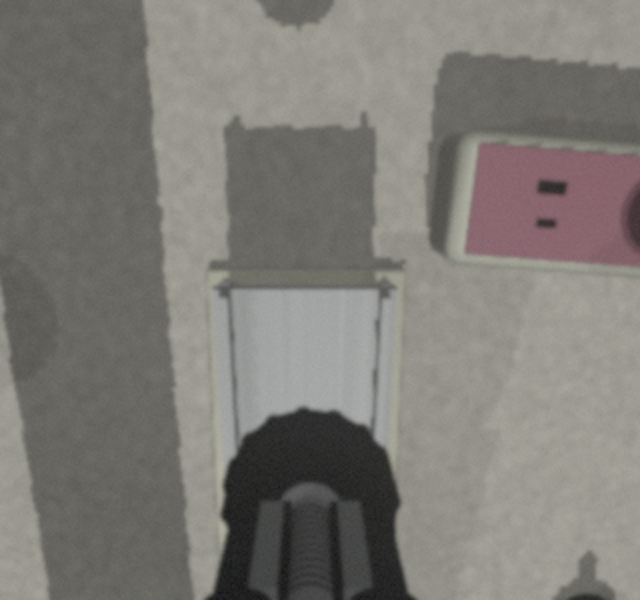

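The wrist view, image up being uphill, shows the loading end of the chute behind the held knob. The floor's end edge runs from (275.5,145) to (351,145), and the tray to the right is now empty.

Run:
```python
from h import *
d=load('w3');s=d['state'];E=ext(d,s['position'],s['ee_rot'])
f=lambda u,v:(u/2+160-.25,v/2-.25)
n=lambda yaw:np.array([np.sin(np.deg2rad(9.7))*np.cos(yaw),np.sin(np.deg2rad(9.7))*np.sin(yaw),np.cos(np.deg2rad(9.7))])
yaw=np.deg2rad(176); O=np.array([684.5,59,79.]);N=n(yaw)
def onp(uv,h):
    o,v=ray(d,uv,E); return o+v*(N@(O+h*N-o))/(N@v)
for nm,uv,h in [('endL',(231,290),0),('endR',(382,290),0),('L2',(236,445),0),('R2',(376,440),0),('wallL',(222,290),11),('wallR',(388,290),11)]:
    print(nm,onp(f(*uv),h).round(1))
# column profiles
g=cv2.cvtColor(d['pixels'],cv2.COLOR_RGB2GRAY)
for r in (160,180,200): print(r,g[r,262:366].tolist())
```

```text
endL [733.6  89.8  87. ]
endR [728.6  23.7  86.9]
L2 [655.2  97.4  73.6]
R2 [652.9  28.6  74. ]
wallL [735.7  92.1  98.5]
wallR [730.4  22.2  98.4]
160 [151, 143, 146, 154, 159, 160, 158, 159, 160, 159, 159, 149, 126, 111, 128, 146, 150, 153, 152, 149, 148, 153, 152, 155, 155, 156, 158, 162, 160, 163, 162, 167, 162, 165, 164, 162, 163, 165, 164, 162, 161, 160, 163, 165, 164, 164, 163, 166, 166, 164, 165, 163, 164, 163, 166, 164, 163, 165, 165, 162, 163, 166, 164, 164, 164, 163, 163, 165, 165, 167, 166, 161, 162, 159, 161, 163, 164, 163, 163, 167, 167, 165, 164, 161, 152, 133, 115, 113, 137, 152, 161, 162, 158, 158, 156, 158, 160, 156, 156, 147, 145, 144, 146, 148]
180 [159, 153, 148, 150, 158, 165, 163, 161, 159, 159, 162, 159, 154, 130, 118, 132, 145, 152, 154, 152, 151, 150, 152, 153, 156, 159, 161, 163, 163, 163, 164, 165, 164, 165, 165, 163, 166, 165, 166, 162, 163, 160, 162, 166, 168, 167, 166, 167, 165, 165, 164, 165, 163, 162, 165, 168, 165, 167, 165, 165, 163, 163, 166, 166, 166, 167, 165, 169, 167, 167, 163, 161, 161, 167, 160, 166, 165, 166, 169, 167, 168, 162, 163, 161, 157, 141, 131, 142, 156, 162, 164, 158, 156, 156, 161, 160, 160, 159, 151, 148, 150, 148, 149, 149]
200 [161, 160, 156, 150, 154, 159, 163, 164, 162, 163, 163, 163, 161, 152, 133, 117, 134, 150, 156, 155, 152, 153, 153, 152, 157, 161, 159, 162, 163, 166, 165, 163, 166, 160, 165, 165, 166, 166, 166, 164, 165, 164, 165, 166, 168, 166, 167, 166, 167, 165, 164, 164, 165, 167, 167, 166, 167, 169, 166, 166, 166, 167, 166, 166, 163, 165, 164, 169, 168, 166, 160, 163, 163, 164, 165, 166, 165, 168, 168, 167, 166, 165, 163, 158, 139, 129, 144, 158, 164, 163, 160, 157, 156, 160, 161, 164, 159, 154, 148, 146, 148, 147, 146, 147]
```

apply_moves(deltas=[{"twist": [0, 0.109, 0], "slide": [0, 0, 0], "hand": -1}, {"twist": [0, 0.109, 0], "slide": [0, 0, 0], "hand": -1}, {"twist": [0, 0, 0], "slide": [0, -0.015, 0.5], "hand": -1}, {"twist": [0, 0, 0], "slide": [0, -0.015, 0.5], "hand": -1}, {"twist": [0, 0, 0], "slide": [0.6, 0, 0], "hand": -1}, {"twist": [0, 0, 0], "slide": [0.6, 0, 0], "hand": -1}, {"twist": [0, 0, 0], "slide": [0.6, 0, 0], "hand": -1}, {"twist": [0, 0, 0], "slide": [0.4, 0, 0], "hand": -1}, {"twist": [0, 0, 0], "slide": [0.2, 0, 0], "hand": -1}, {"twist": [0, 0, 0], "slide": [0, 0, 0], "hand": -1}, {"twist": [0, 0, 0], "slide": [0, 0, 0], "hand": -1}])

```text
clock: 6.4
position: [675.1, 60.7, 139.5]
ee_rot: [0.765, -0.029, -0.643, -0.024]
contact_force: [0.3, 0.1, -1.1]
width: 0.098
```

```bash
cat >> h.py <<'E'
yaw=np.deg2rad(175.7); t=np.deg2rad(9.7); dh=np.array([np.cos(yaw),np.sin(yaw),0])
X=np.cos(t)*dh-np.sin(t)*np.array([0,0,1.]); Z=np.sin(t)*dh+np.cos(t)*np.array([0,0,1.]); Y=np.cross(Z,X)
O=np.array([683,60,79.]); B=np.stack([X,Y,Z])
def trk(p): return B@(np.asarray(p)-O)
E
python3 - <<'E'
from h import *
d,E,s=snap('side','s4'); print(s['position'],'track',trk(s['position']).round(1)); M=R.from_quat(s['ee_rot']).as_matrix();print((B@M).round(4),'F',s['contact_force'],(B@s['contact_force']).round(2),s['clock'])
a=d['pixels'][100:250,240:440,::-1]; cv2.imwrite('pics/s4c.png',cv2.resize(a,None,fx=4,fy=4,interpolation=cv2.INTER_CUBIC))
d,E,s=snap('scene','c4')
a=d['pixels'][140:260,200:390,::-1]; cv2.imwrite('pics/c4c.png',cv2.resize(a,None,fx=4,fy=4,interpolation=cv2.INTER_CUBIC))
E
```

```text
[675.09021348  60.72712497 139.50328505] track [-2.4 -0.1 61. ]
[[-3.2e-03  3.0e-04  1.0e+00]
 [ 1.0e-04  1.0e+00 -3.0e-04]
 [-1.0e+00  1.0e-04 -3.2e-03]] F [ 0.26583333  0.1213727  -1.10045545] [-0.07 -0.14 -1.13] 6.4
```

View pics/s4c.png

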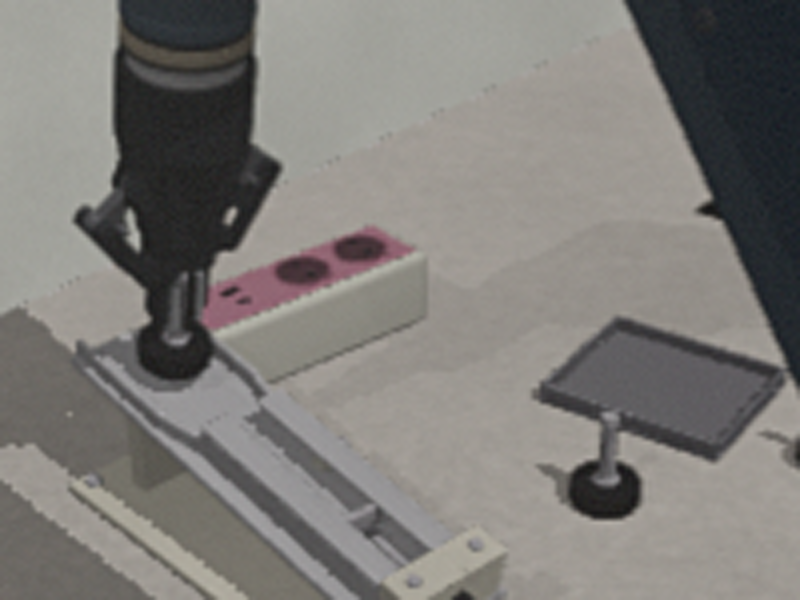

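View pics/c4c.png

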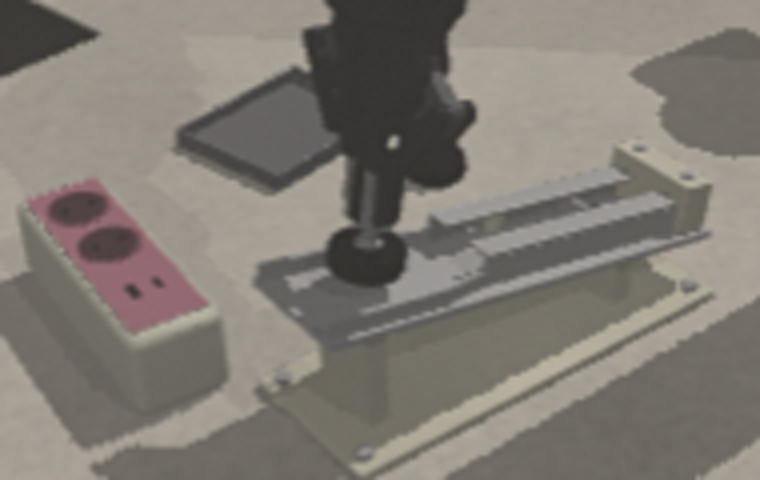

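The knob hangs upright over the loading end, level with the floor. It is at about (172,345) in the side crop and (367,255) in the scene crop. Lowering it.

apply_moves(deltas=[{"twist": [0, 0, 0], "slide": [0.2, 0, 0], "hand": -1}, {"twist": [0, 0, 0], "slide": [0.1, 0, 0], "hand": -1}, {"twist": [0, 0, 0], "slide": [0, 0, 0], "hand": -1}, {"twist": [0, 0, 0], "slide": [0, 0, 0], "hand": -1}])

```text
clock: 6.9
position: [677.5, 61.3, 125.5]
ee_rot: [0.765, -0.028, -0.643, -0.024]
contact_force: [-3.6, -0.2, 7.3]
width: 0.099
```

apply_moves(deltas=[{"twist": [0, 0, 0], "slide": [0.02, 0, 0], "hand": -1}, {"twist": [0, 0, 0], "slide": [0.02, 0, 0], "hand": -1}])

```text
clock: 7.1
position: [677.6, 61.3, 125.4]
ee_rot: [0.765, -0.028, -0.643, -0.024]
contact_force: [-10.6, -1.0, 23.1]
width: 0.1
```

apply_moves(deltas=[{"twist": [0, 0, 0], "slide": [0.02, 0, 0], "hand": -1}, {"twist": [0, 0, 0], "slide": [0, 0, 0], "hand": -1}])

```text
clock: 7.3
position: [677.6, 61.3, 125.4]
ee_rot: [0.765, -0.028, -0.643, -0.023]
contact_force: [-11.0, 0.5, 21.5]
width: 0.101
```

apply_moves(deltas=[{"twist": [0, 0, 0], "slide": [-0.07, 0, 0], "hand": -1}, {"twist": [0, 0, 0], "slide": [0, 0, 0], "hand": -1}, {"twist": [0, 0, 0], "slide": [0, 0, 0], "hand": -1}])

```text
clock: 7.6
position: [677.6, 61.4, 125.5]
ee_rot: [0.765, -0.028, -0.643, -0.024]
contact_force: [-4.1, 1.1, 8.7]
width: 0.097
```

Run:
```python
from h import *
from rig import env
s=env.state(); print(s['position'],'track',trk(s['position']).round(1)); M=R.from_quat(s['ee_rot']).as_matrix();print((B@M).round(4),'F',(B@s['contact_force']).round(2),s['wrist_torque'],s['clock'])
```

```text
[677.5784208   61.39633089 125.46175438] track [-2.4 -1.  46.7]
[[-3.4e-03 -8.0e-04  1.0e+00]
 [-2.0e-04  1.0e+00  8.0e-04]
 [-1.0e+00 -2.0e-04 -3.4e-03]] F [ 2.63 -0.78  9.31] [0.04314838 0.36093457 0.01954946] 7.6
```

apply_moves(deltas=[{"twist": [0, 0, 0], "slide": [-0.04, 0, 0], "hand": -1}, {"twist": [0, 0, 0], "slide": [0, 0, 0], "hand": -1}, {"twist": [0, 0, 0], "slide": [0, 0, 0], "hand": -1}])

```text
clock: 7.9
position: [676.5, 61.3, 125.4]
ee_rot: [0.764, -0.028, -0.644, -0.024]
contact_force: [-0.9, 0.5, -1.2]
width: 0.095
```

apply_moves(deltas=[{"twist": [0, 0, 0], "slide": [0, 0, 0], "hand": -0.3}, {"twist": [0, 0, 0], "slide": [0, 0, 0], "hand": -0.3}, {"twist": [0, 0, 0], "slide": [0, 0, 0], "hand": -0.3}, {"twist": [0, 0, 0], "slide": [0, 0, 0], "hand": -0.3}])

```text
clock: 8.3
position: [676.9, 61.2, 126.3]
ee_rot: [0.765, -0.028, -0.644, -0.024]
contact_force: [0.3, 0.3, 0.4]
width: 0.352
```

Run:
```python
from h import *
d,E,s=snap('wrist','w5');print(s['position'],'track',trk(s['position']).round(1)); print('F',(B@s['contact_force']).round(2),s['wrist_torque'],s['clock'],s['width'])
d,E,s=snap('side','s5')
a=d['pixels'][100:250,240:440,::-1]; cv2.imwrite('pics/s5c.png',cv2.resize(a,None,fx=4,fy=4,interpolation=cv2.INTER_CUBIC))
```

```text
[676.93585353  61.21131715 126.28802914] track [-1.9 -0.8 47.6]
F [-0.3  -0.33  0.37] [-0.02376438  0.14508934 -0.02158537] 8.3 0.35174380849162606
```

View pics/w5.png

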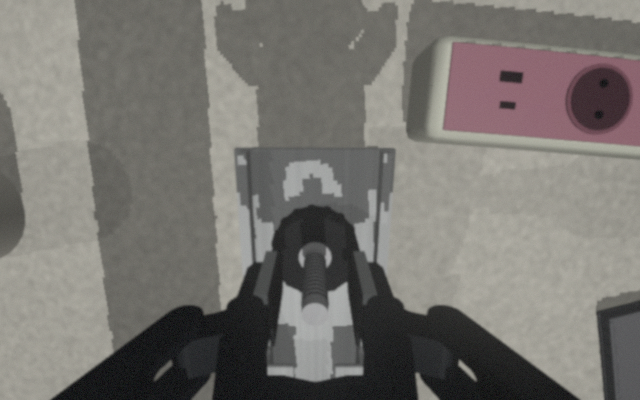

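View pics/s5c.png

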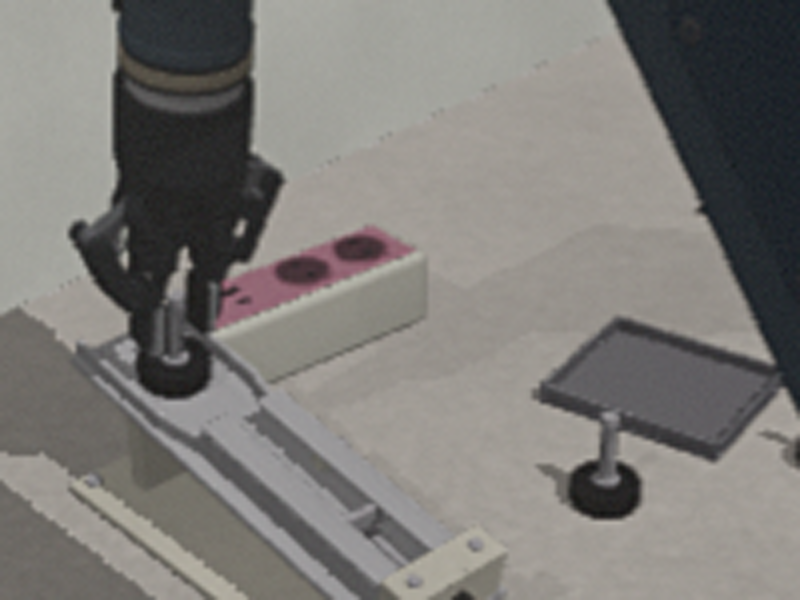

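The knob stands flat and free in the loading end, with its disc at (315,247). The walls at columns 247 and 381 are symmetric about it, so the tool is centred and aligned. I'll lift clear, go uphill of the stud, shut the fingers and lower behind it.

apply_moves(deltas=[{"twist": [0, 0, 0], "slide": [-0.2, 0, 0], "hand": -0.3}, {"twist": [0, 0, 0], "slide": [-0.4, 0, 0], "hand": -0.3}, {"twist": [0, 0, 0], "slide": [-0.4, 0, 0], "hand": -0.3}, {"twist": [0, 0, 0], "slide": [0, 0, -0.35], "hand": -1}, {"twist": [0, 0, 0], "slide": [0, 0, -0.35], "hand": -1}, {"twist": [0, 0, 0], "slide": [0, 0, 0], "hand": -1}, {"twist": [0, 0, 0], "slide": [0, 0, 0], "hand": -1}, {"twist": [0, 0, 0], "slide": [0.4, 0, 0], "hand": -1}, {"twist": [0, 0, 0], "slide": [0.4, 0, 0], "hand": -1}, {"twist": [0, 0, 0], "slide": [0.14, 0, 0], "hand": -1}, {"twist": [0, 0, 0], "slide": [0, 0, 0], "hand": -1}, {"twist": [0, 0, 0], "slide": [0, 0, 0], "hand": -1}])

```text
clock: 9.6
position: [710.5, 58.8, 135.5]
ee_rot: [0.764, -0.028, -0.644, -0.024]
contact_force: [-0.2, -0.3, -0.0]
width: -0.001
```

```bash
sed -i 's/^O=.*/O=np.array([683,60,79.])+4.5*Z; B=np.stack([X,Y,Z])/' h.py
cat >> h.py <<'E'
def stat():
    from rig import env
    s=env.state(); print('t',s['clock'],'trk',trk(s['position']).round(2),'F',(B@s['contact_force']).round(2),'w',round(s['width'],3))
E
python3 - <<'E'
from h import *
stat()
d,E,s=snap('wrist','w6');d,E,s=snap('side','s6')
a=d['pixels'][100:250,240:440,::-1]; cv2.imwrite('pics/s6c.png',cv2.resize(a,None,fx=4,fy=4,interpolation=cv2.INTER_CUBIC))
E
```

```text
t 9.6 trk [-36.64  -0.88  46.6 ] F [ 0.18  0.3  -0.01] w -0.001
```

View pics/w6.png

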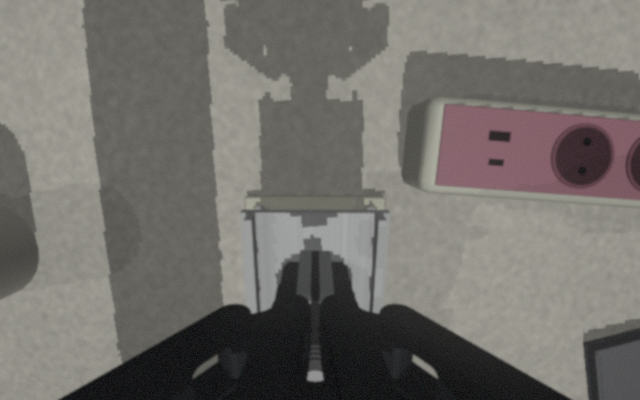

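View pics/s6c.png

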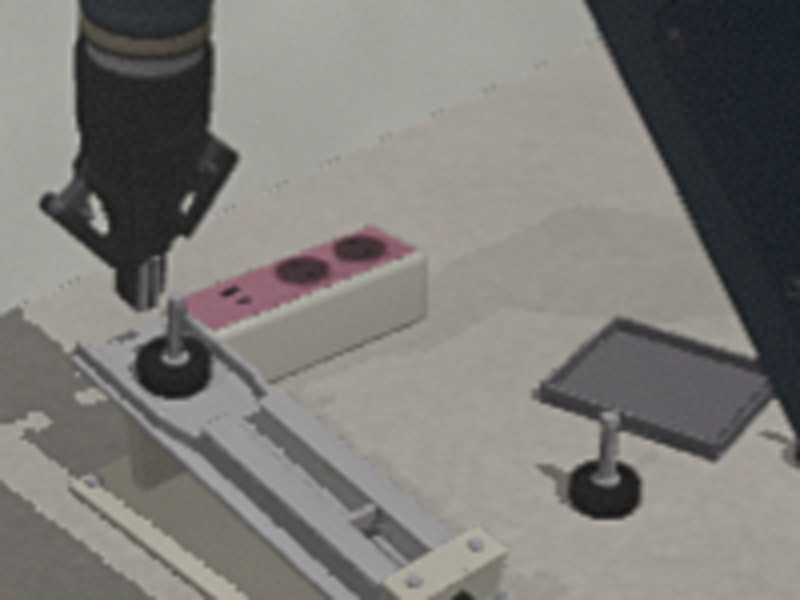

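apply_moves(deltas=[{"twist": [0, 0, 0], "slide": [0.1, 0, 0], "hand": -1}, {"twist": [0, 0, 0], "slide": [0, 0, 0.1], "hand": -1}, {"twist": [0, 0, 0], "slide": [0, 0, 0.1], "hand": -1}, {"twist": [0, 0, 0], "slide": [0, 0, 0.1], "hand": -1}, {"twist": [0, 0, 0], "slide": [0, 0, 0.06], "hand": -1}, {"twist": [0, 0, 0], "slide": [0, 0, 0.06], "hand": -1}, {"twist": [0, 0, 0], "slide": [0, 0, 0.06], "hand": -1}, {"twist": [0, 0, 0], "slide": [0, 0, 0.06], "hand": -1}, {"twist": [0, 0, 0], "slide": [0, 0, 0.06], "hand": -1}, {"twist": [0, 0, 0], "slide": [0, 0, 0.06], "hand": -1}])

```text
clock: 10.7
position: [679.0, 61.1, 124.7]
ee_rot: [0.765, -0.028, -0.644, -0.024]
contact_force: [-1.2, 0.9, 0.8]
width: -0.002
```

Run:
```python
from h import *
stat()
d,E,s=snap('side','s7')
a=d['pixels'][100:250,240:440,::-1]; cv2.imwrite('pics/s7c.png',cv2.resize(a,None,fx=4,fy=4,interpolation=cv2.INTER_CUBIC))
```

```text
t 10.7 trk [-3.66 -0.76 41.19] F [ 1.12 -0.79  0.98] w -0.002
```

View pics/s7c.png

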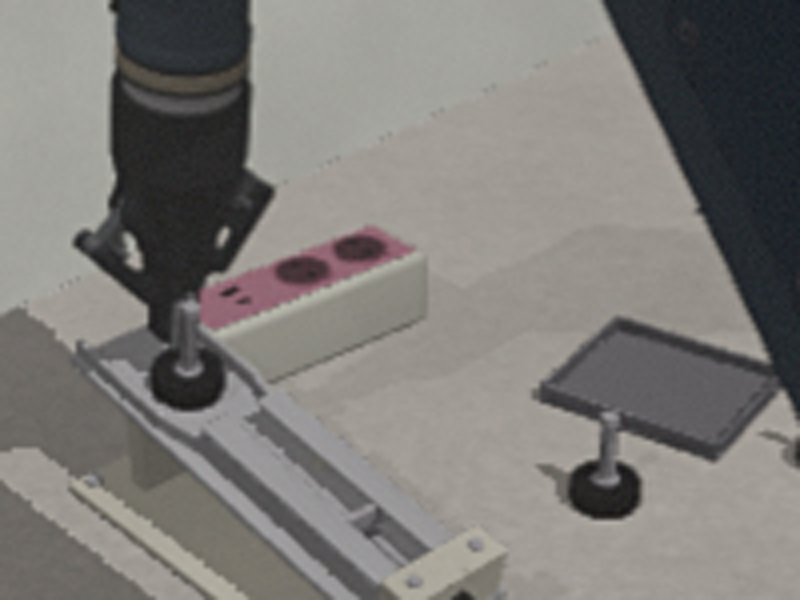

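The knob slid about 10 mm and stays upright. I'll keep pushing toward the slot.

apply_moves(deltas=[{"twist": [0, 0, 0], "slide": [0, 0, 0.06], "hand": -1}, {"twist": [0, 0, 0], "slide": [0, 0, 0.06], "hand": -1}, {"twist": [0, 0, 0], "slide": [0, 0, 0.06], "hand": -1}, {"twist": [0, 0, 0], "slide": [0, 0, 0.06], "hand": -1}, {"twist": [0, 0, 0], "slide": [0, 0, 0.06], "hand": -1}, {"twist": [0, 0, 0], "slide": [0, 0, 0.06], "hand": -1}, {"twist": [0, 0, 0], "slide": [0, 0, 0.06], "hand": -1}, {"twist": [0, 0, 0], "slide": [0, 0, 0.06], "hand": -1}])

```text
clock: 11.55
position: [655.3, 62.8, 120.5]
ee_rot: [0.764, -0.028, -0.644, -0.024]
contact_force: [-0.3, 0.3, 0.9]
width: 0.001
```

Run:
```python
from h import *
stat()
d,E,s=snap('side','s8')
a=d['pixels'][100:250,240:440,::-1]; cv2.imwrite('pics/s8c.png',cv2.resize(a,None,fx=4,fy=4,interpolation=cv2.INTER_CUBIC))
```

```text
t 11.55 trk [20.46 -0.76 41.09] F [ 0.12 -0.29  0.96] w 0.001
```

View pics/s8c.png

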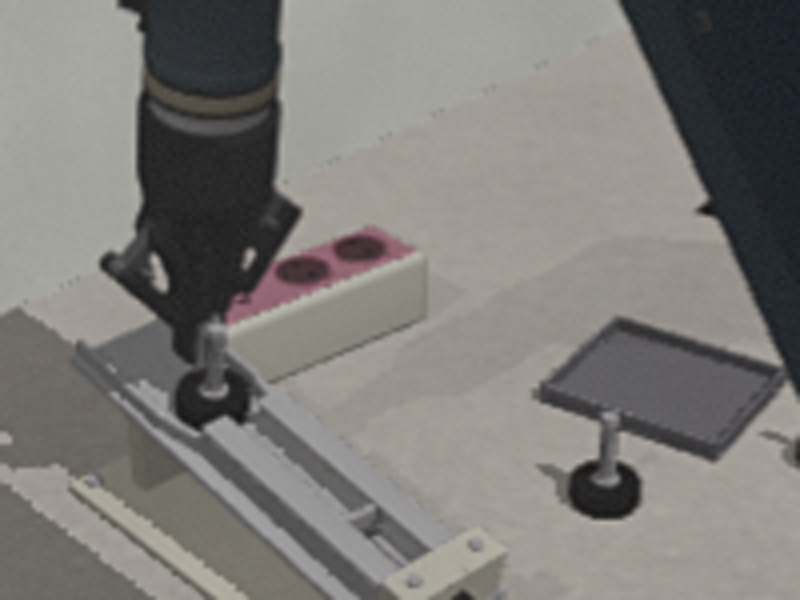

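apply_moves(deltas=[{"twist": [0, 0, 0], "slide": [0, 0, 0.06], "hand": -1}, {"twist": [0, 0, 0], "slide": [0, 0, 0.06], "hand": -1}, {"twist": [0, 0, 0], "slide": [0, 0, 0.06], "hand": -1}, {"twist": [0, 0, 0], "slide": [0, 0, 0.06], "hand": -1}, {"twist": [0, 0, 0], "slide": [0, 0, 0.06], "hand": -1}, {"twist": [0, 0, 0], "slide": [0, 0, 0.06], "hand": -1}])

```text
clock: 12.2
position: [637.6, 64.2, 117.4]
ee_rot: [0.764, -0.028, -0.644, -0.024]
contact_force: [-0.3, -0.8, 0.2]
width: -0.001
```

Run:
```python
from h import *
stat()
```

```text
t 12.2 trk [38.5  -0.73 41.06] F [0.19 0.78 0.24] w -0.001
```

apply_moves(deltas=[{"twist": [0, 0, 0], "slide": [0, 0, 0.06], "hand": -1}, {"twist": [0, 0, 0], "slide": [0, 0, 0.06], "hand": -1}, {"twist": [0, 0, 0], "slide": [0, 0, 0.06], "hand": -1}, {"twist": [0, 0, 0], "slide": [0, 0, 0.06], "hand": -1}, {"twist": [0, 0, 0], "slide": [0, 0, 0.06], "hand": -1}, {"twist": [0, 0, 0], "slide": [0, 0, 0.06], "hand": -1}])

```text
clock: 12.8
position: [619.9, 65.5, 114.4]
ee_rot: [0.764, -0.028, -0.644, -0.024]
contact_force: [0.0, 0.1, 0.5]
width: 0.003
```

Run:
```python
from h import *
stat()
d,E,s=snap('side','s9')
a=d['pixels'][130:280,240:440,::-1]; cv2.imwrite('pics/s9c.png',cv2.resize(a,None,fx=4,fy=4,interpolation=cv2.INTER_CUBIC))
```

```text
t 12.8 trk [56.45 -0.74 41.02] F [-0.11 -0.08  0.53] w 0.003
```

View pics/s9c.png

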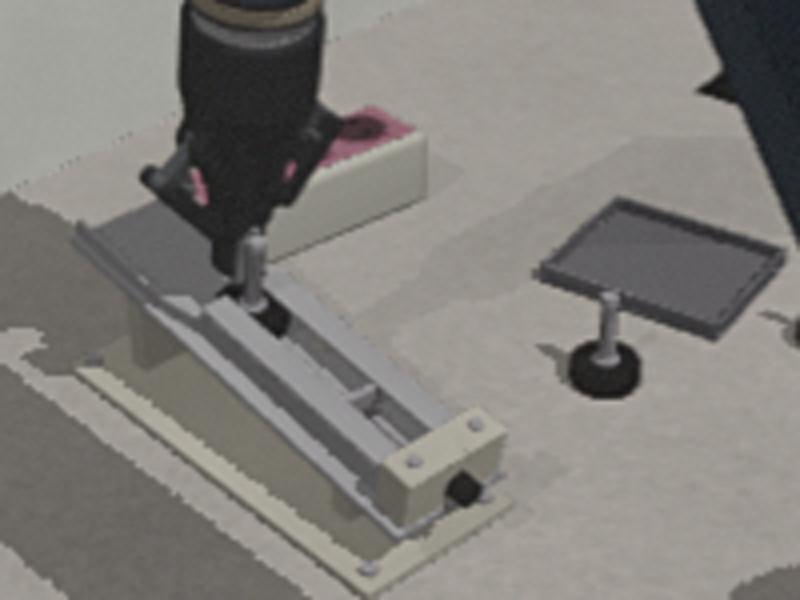

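The disc is under the lips and the stud stands through the slot at (255,290) in the side crop. The stop blade shows in the slot at about (365,392). I'll take rough positions for both before going on.

Run:
```python
from h import *
d=load('s9');E=ext(d)
def on(uv,h):
    uv=(uv[0]/4+240-.375,uv[1]/4+130-.375); o,v=ray(d,uv,E); P=o+v*(Z@(O+h*Z-o))/(Z@v); return trk(P).round(1)
print('tip',on((255,234),62),'blade top',on((350,398),15),on((378,388),15),'lip start',on((206,308),21.5),on((272,275),21.5),'headbolts',on((415,462),34),on((476,425),34))
```

```text
tip [67.4  2.6 62. ] blade top [163.2  -5.2  15. ] [166.4  12.5  15. ] lip start [ 65.6 -28.5  21.5] [65.  20.1 21.5] headbolts [231.1 -23.   34. ] [230.8  21.1  34. ]
```

apply_moves(deltas=[{"twist": [0, 0, 0], "slide": [0, 0, 0.06], "hand": -1}, {"twist": [0, 0, 0], "slide": [0, 0, 0.06], "hand": -1}, {"twist": [0, 0, 0], "slide": [0, 0, 0.06], "hand": -1}, {"twist": [0, 0, 0], "slide": [0, 0, 0.06], "hand": -1}, {"twist": [0, 0, 0], "slide": [0, 0, 0.06], "hand": -1}, {"twist": [0, 0, 0], "slide": [0, 0, 0.06], "hand": -1}])

```text
clock: 13.45
position: [602.2, 66.8, 111.3]
ee_rot: [0.764, -0.028, -0.644, -0.024]
contact_force: [-0.6, -0.3, 0.2]
width: 0.001
```

```bash
python3 -c "from h import *; stat()"
```

```text
t 13.45 trk [74.47 -0.74 40.98] F [0.51 0.36 0.29] w 0.001
```

apply_moves(deltas=[{"twist": [0, 0, 0], "slide": [0, 0, 0.06], "hand": -1}, {"twist": [0, 0, 0], "slide": [0, 0, 0.06], "hand": -1}, {"twist": [0, 0, 0], "slide": [0, 0, 0.06], "hand": -1}])

```text
clock: 13.75
position: [594.0, 67.5, 110.0]
ee_rot: [0.765, -0.028, -0.643, -0.024]
contact_force: [2.4, 0.4, 1.5]
width: -0.0
```

```bash
python3 -c "from h import *; stat()"
```

```text
t 13.75 trk [82.82 -0.76 41.09] F [-2.61 -0.58  1.11] w -0.0
```

apply_moves(deltas=[{"twist": [0, 0, 0], "slide": [0, 0, 0.06], "hand": -1}, {"twist": [0, 0, 0], "slide": [0, 0, 0.06], "hand": -1}, {"twist": [0, 0, 0], "slide": [0, 0, 0.06], "hand": -1}])

```text
clock: 14.05
position: [586.2, 68.0, 109.1]
ee_rot: [0.766, -0.029, -0.642, -0.024]
contact_force: [2.8, 0.6, 3.2]
width: -0.0
```

```bash
python3 -c "from h import *; stat()"
```

```text
t 14.05 trk [90.66 -0.74 41.53] F [-3.21 -0.82  2.7 ] w -0.0
```

apply_moves(deltas=[{"twist": [0, 0, 0], "slide": [0, 0, 0.04], "hand": -1}, {"twist": [0, 0, 0], "slide": [0, 0, 0.04], "hand": -1}, {"twist": [0, 0, 0], "slide": [0, 0, 0.04], "hand": -1}])

```text
clock: 14.35
position: [578.8, 68.5, 107.3]
ee_rot: [0.764, -0.028, -0.644, -0.024]
contact_force: [2.3, 0.2, 2.3]
width: 0.001
```

```bash
python3 -c "from h import *; stat()"
```

```text
t 14.35 trk [98.31 -0.7  41.  ] F [-2.67 -0.37  1.84] w 0.001
```

apply_moves(deltas=[{"twist": [0, 0, 0], "slide": [0, 0, 0.04], "hand": -1}, {"twist": [0, 0, 0], "slide": [0, 0, 0.04], "hand": -1}, {"twist": [0, 0, 0], "slide": [0, 0, 0.04], "hand": -1}])

```text
clock: 14.65
position: [570.9, 69.1, 105.2]
ee_rot: [0.763, -0.028, -0.645, -0.024]
contact_force: [0.9, 0.4, 0.2]
width: -0.002
```

```bash
python3 -c "from h import *; stat()"
```

```text
t 14.65 trk [106.5   -0.71  40.26] F [-0.93 -0.43  0.02] w -0.002
```

apply_moves(deltas=[{"twist": [0, 0, 0], "slide": [0, 0, 0.04], "hand": -1}, {"twist": [0, 0, 0], "slide": [0, 0, 0], "hand": -1}])

```text
clock: 14.85
position: [569.5, 69.3, 105.2]
ee_rot: [0.763, -0.028, -0.645, -0.024]
contact_force: [-0.2, 0.1, -0.5]
width: 0.003
```

Run:
```python
from h import *
stat()
d,E,s=snap('side','s10')
a=d['pixels'][130:280,240:440,::-1]; cv2.imwrite('pics/s10c.png',cv2.resize(a,None,fx=4,fy=4,interpolation=cv2.INTER_CUBIC))
```

```text
t 14.85 trk [107.87  -0.73  40.49] F [ 0.28 -0.08 -0.41] w 0.003
```

View pics/s10c.png

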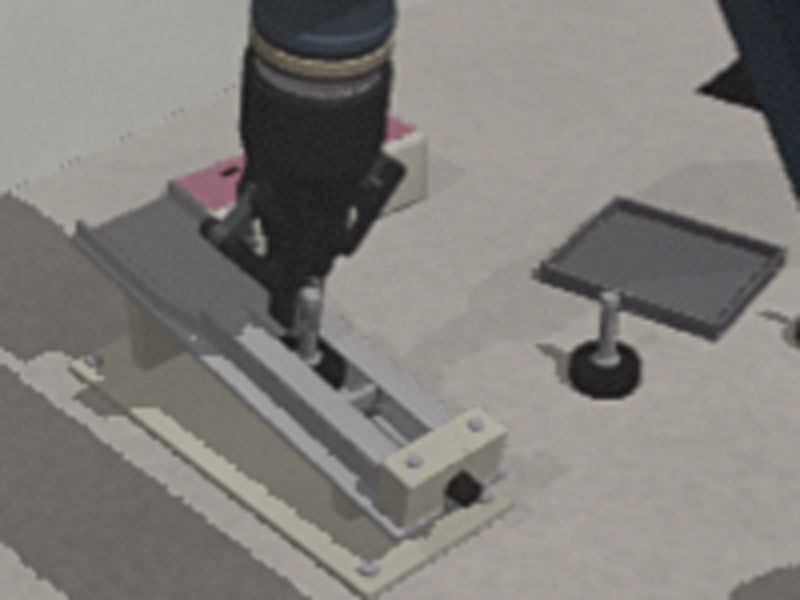

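The knob is past the roller: resistance peaked at about 3 N and fell to zero with the TCP near x = 106. The disc's front edge is now about 20 mm short of the blade. From here I'll go slowly and feel for contact.

apply_moves(deltas=[{"twist": [0, 0, 0], "slide": [0, 0, 0.04], "hand": -1}, {"twist": [0, 0, 0], "slide": [0, 0, 0.04], "hand": -1}, {"twist": [0, 0, 0], "slide": [0, 0, 0.04], "hand": -1}, {"twist": [0, 0, 0], "slide": [0, 0, 0.04], "hand": -1}, {"twist": [0, 0, 0], "slide": [0, 0, 0.02], "hand": -1}, {"twist": [0, 0, 0], "slide": [0, 0, 0.02], "hand": -1}])

```text
clock: 15.5
position: [561.1, 69.9, 104.2]
ee_rot: [0.764, -0.028, -0.644, -0.024]
contact_force: [-0.3, -0.5, 1.1]
width: -0.001
```

```bash
python3 -c "from h import *; stat()"
```

```text
t 15.5 trk [116.31  -0.72  40.91] F [0.07 0.56 1.17] w -0.001
```

apply_moves(deltas=[{"twist": [0, 0, 0], "slide": [0, 0, 0.02], "hand": -1}, {"twist": [0, 0, 0], "slide": [0, 0, 0.02], "hand": -1}, {"twist": [0, 0, 0], "slide": [0, 0, 0.02], "hand": -1}])

```text
clock: 15.8
position: [558.3, 70.1, 103.7]
ee_rot: [0.765, -0.028, -0.644, -0.024]
contact_force: [-0.2, 0.0, 0.5]
width: -0.002
```

```bash
python3 -c "from h import *; stat()"
```

```text
t 15.8 trk [119.2   -0.69  40.92] F [ 0.1  -0.    0.56] w -0.002
```

apply_moves(deltas=[{"twist": [0, 0, 0], "slide": [0, 0, 0.02], "hand": -1}, {"twist": [0, 0, 0], "slide": [0, 0, 0.02], "hand": -1}])

```text
clock: 16.0
position: [556.2, 70.3, 103.3]
ee_rot: [0.764, -0.028, -0.644, -0.024]
contact_force: [-0.6, 0.0, -0.2]
width: 0.003
```

Run:
```python
from h import *
stat()
d,E,s=snap('side','s11')
a=d['pixels'][130:280,240:440,::-1]; cv2.imwrite('pics/s11c.png',cv2.resize(a,None,fx=4,fy=4,interpolation=cv2.INTER_CUBIC))
```

```text
t 16.0 trk [121.34  -0.72  40.88] F [ 0.58  0.04 -0.12] w 0.003
```

View pics/s11c.png

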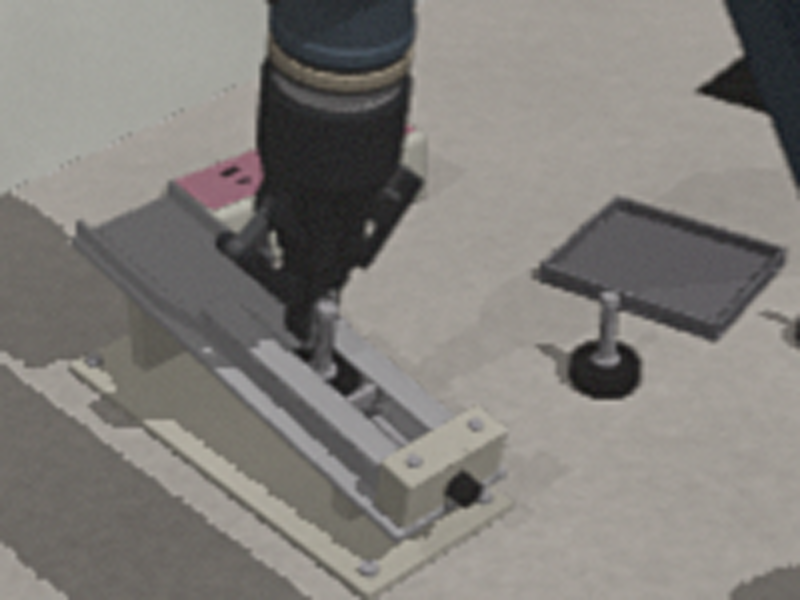

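The disc's front edge at (352,385) is a few millimetres from the blade at (360,398). I'll continue in 1 mm steps.

apply_moves(deltas=[{"twist": [0, 0, 0], "slide": [0, 0, 0.02], "hand": -1}, {"twist": [0, 0, 0], "slide": [0, 0, 0.02], "hand": -1}])

```text
clock: 16.25
position: [554.3, 70.4, 103.0]
ee_rot: [0.764, -0.028, -0.644, -0.024]
contact_force: [1.2, -0.4, 0.4]
width: 0.003
```

```bash
python3 -c "from h import *; stat()"
```

```text
t 16.25 trk [123.26  -0.71  40.88] F [-1.32  0.34  0.14] w 0.003
```

apply_moves(deltas=[{"twist": [0, 0, 0], "slide": [0, 0, 0.02], "hand": -1}, {"twist": [0, 0, 0], "slide": [0, 0, 0.02], "hand": -1}])

```text
clock: 16.45
position: [553.0, 70.5, 102.9]
ee_rot: [0.765, -0.028, -0.643, -0.024]
contact_force: [1.6, 0.4, 1.7]
width: 0.005
```

```bash
python3 -c "from h import *; stat()"
```

```text
t 16.45 trk [124.56  -0.7   41.02] F [-1.8  -0.54  1.41] w 0.005
```

apply_moves(deltas=[{"twist": [0, 0, 0], "slide": [0, 0, 0.02], "hand": -1}])

```text
clock: 16.55
position: [552.5, 70.5, 103.0]
ee_rot: [0.765, -0.029, -0.642, -0.024]
contact_force: [2.2, -0.3, 2.1]
width: 0.0
```

```bash
python3 -c "from h import *; stat()"
```

```text
t 16.55 trk [124.99  -0.69  41.17] F [-2.5   0.12  1.73] w 0.0
```

apply_moves(deltas=[{"twist": [0, 0, 0], "slide": [0, 0, 0.02], "hand": -1}])

```text
clock: 16.65
position: [552.0, 70.5, 103.0]
ee_rot: [0.766, -0.029, -0.642, -0.024]
contact_force: [3.3, 0.1, 2.6]
width: -0.006
```

```bash
python3 -c "from h import *; stat()"
```

```text
t 16.65 trk [125.53  -0.65  41.28] F [-3.69 -0.34  2.05] w -0.006
```

Contact began at TCP x ≈ 123.3. I'll push on in small steps toward a push of about 10.5 N, which should put about 8 N on the stop after the quarter lost to the lips.

apply_moves(deltas=[{"twist": [0, 0, 0], "slide": [0, 0, 0.02], "hand": -1}, {"twist": [0, 0, 0], "slide": [0, 0, 0.02], "hand": -1}])

```text
clock: 16.85
position: [550.8, 70.6, 103.0]
ee_rot: [0.766, -0.029, -0.641, -0.024]
contact_force: [5.2, 0.4, 5.5]
width: -0.002
```

```bash
python3 -c "from h import *; stat()"
```

```text
t 16.85 trk [126.66  -0.64  41.54] F [-6.03 -0.76  4.5 ] w -0.002
```

apply_moves(deltas=[{"twist": [0, 0, 0], "slide": [0, 0, 0.02], "hand": -1}, {"twist": [0, 0, 0], "slide": [0, 0, 0], "hand": -1}])

```text
clock: 17.05
position: [550.1, 70.6, 103.1]
ee_rot: [0.767, -0.029, -0.641, -0.024]
contact_force: [5.2, -0.6, 6.6]
width: 0.003
```

Run:
```python
from h import *
stat()
d,E,s=snap('side','s12')
a=d['pixels'][130:280,240:440,::-1]; cv2.imwrite('pics/s12c.png',cv2.resize(a,None,fx=4,fy=4,interpolation=cv2.INTER_CUBIC))
stat()
```

```text
t 17.05 trk [127.32  -0.65  41.69] F [-6.23  0.24  5.61] w 0.003
t 17.1 trk [127.34  -0.64  41.69] F [-6.92  0.53  3.35] w 0.001
```

View pics/s12c.png

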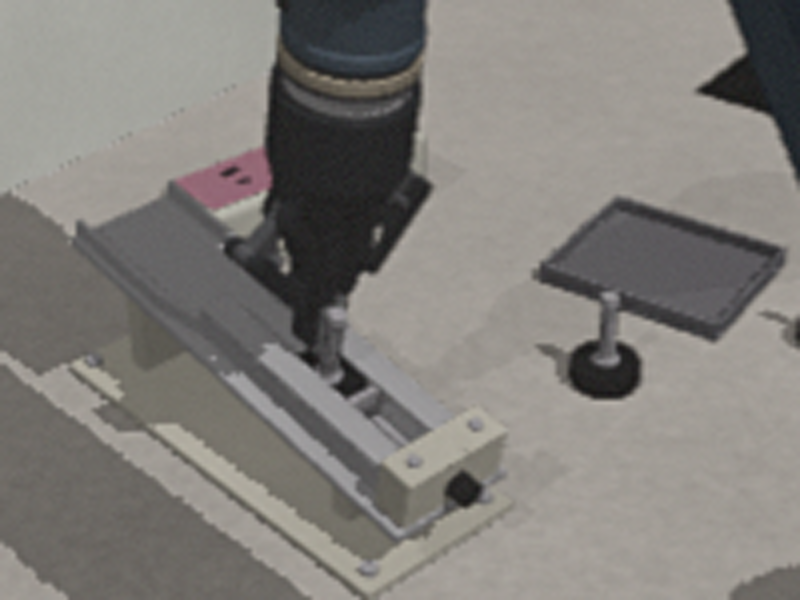

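apply_moves(deltas=[{"twist": [0, 0, 0], "slide": [0, 0, 0.02], "hand": -1}, {"twist": [0, 0, 0], "slide": [0, 0, 0], "hand": -1}])

```text
clock: 17.3
position: [549.7, 70.7, 103.2]
ee_rot: [0.767, -0.029, -0.641, -0.024]
contact_force: [6.2, -0.7, 6.5]
width: 0.0
```

```bash
python3 -c "from h import *; stat()"
```

```text
t 17.3 trk [127.7   -0.64  41.83] F [-7.22  0.27  5.32] w 0.0
```

apply_moves(deltas=[{"twist": [0, 0, 0], "slide": [0, 0, 0.02], "hand": -1}, {"twist": [0, 0, 0], "slide": [0, 0, 0], "hand": -1}])

```text
clock: 17.5
position: [549.3, 70.7, 103.2]
ee_rot: [0.767, -0.029, -0.64, -0.024]
contact_force: [6.0, -0.0, 6.2]
width: 0.002
```

Run:
```python
from h import *
stat()
d9=load('s9')
d,E,s=snap('side','s13')
stat()
e=load('s12')
g=lambda d:cv2.cvtColor(d['pixels'],cv2.COLOR_RGB2GRAY).astype(np.float32)
sl=(slice(222,242),slice(328,345))
for r in (9,11,12,13): print(r,cv2.phaseCorrelate(g(d9)[sl],g(load(f's{r}'))[sl]))
b=np.hstack([x['pixels'][205:255,310:360,::-1] for x in (d9,e,d)]); cv2.imwrite('pics/cmp.png',cv2.resize(b,None,fx=5,fy=5,interpolation=cv2.INTER_CUBIC))
```

```text
t 17.5 trk [128.11  -0.64  41.96] F [-6.95 -0.44  5.07] w 0.002
t 17.55 trk [128.1   -0.62  41.96] F [-7.11 -1.03  5.23] w 0.001
9 ((0.0, 0.0), 1.0)
11 ((-0.08470431858126837, -0.17545279923997725), 0.9513517204258177)
12 ((-0.03626336911682415, 0.31906052285607167), 0.8113111721144782)
13 ((-0.09338372480073431, 0.3175864102201196), 0.8132207194964091)
```

View pics/cmp.png

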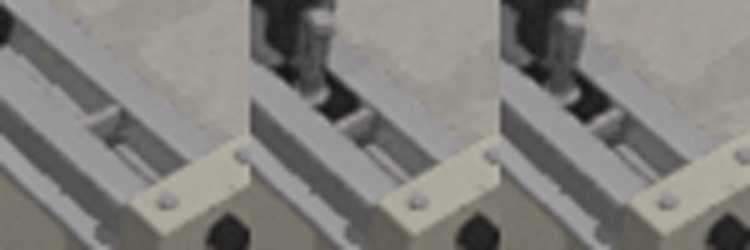

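Comparing frames, the blade has moved back by roughly 1 px, about 2 mm, and the stud is upright. The push is about 7.1 N, so I'll add a little more.

apply_moves(deltas=[{"twist": [0, 0, 0], "slide": [0, 0, 0.02], "hand": -1}, {"twist": [0, 0, 0], "slide": [0, 0, 0.02], "hand": -1}, {"twist": [0, 0, 0], "slide": [0, 0, 0], "hand": -1}])

```text
clock: 17.85
position: [548.7, 70.7, 103.3]
ee_rot: [0.768, -0.029, -0.639, -0.024]
contact_force: [8.3, -0.6, 6.4]
width: 0.003
```

```bash
python3 -c "from h import *; stat()"
```

```text
t 17.85 trk [128.68  -0.61  42.12] F [-9.24  0.01  4.92] w 0.003
```

apply_moves(deltas=[{"twist": [0, 0, 0], "slide": [0, 0, 0.02], "hand": -1}, {"twist": [0, 0, 0], "slide": [0, 0, 0], "hand": -1}])

```text
clock: 18.05
position: [548.5, 70.7, 103.3]
ee_rot: [0.769, -0.029, -0.638, -0.024]
contact_force: [10.1, -0.5, 6.1]
width: 0.001
```

```bash
python3 -c "from h import *; stat()"
```

```text
t 18.05 trk [128.89  -0.6   42.19] F [-11.04  -0.3    4.35] w 0.001
```

The push is 11 N, so about 8 N on the stop. I'll confirm the reading and then ease off uphill.

Run:
```python
from h import *
stat(); d,E,s=snap('side','s14'); stat()
```

```text
t 18.05 trk [128.89  -0.6   42.19] F [-11.04  -0.3    4.35] w 0.001
t 18.1 trk [128.9   -0.57  42.17] F [-9.52 -0.37  3.73] w 0.0
```

apply_moves(deltas=[{"twist": [0, 0, 0], "slide": [0, 0, -0.03], "hand": -1}, {"twist": [0, 0, 0], "slide": [0, 0, -0.03], "hand": -1}, {"twist": [0, 0, 0], "slide": [0, 0, -0.03], "hand": -1}, {"twist": [0, 0, 0], "slide": [0, 0, -0.03], "hand": -1}, {"twist": [0, 0, 0], "slide": [0, 0, -0.03], "hand": -1}, {"twist": [0, 0, 0], "slide": [0, 0, -0.03], "hand": -1}, {"twist": [0, 0, 0], "slide": [0, 0, -0.03], "hand": -1}, {"twist": [0, 0, 0], "slide": [0, 0, -0.03], "hand": -1}, {"twist": [0, 0, 0], "slide": [0, 0, -0.06], "hand": -1}, {"twist": [0, 0, 0], "slide": [0, 0, -0.1], "hand": -1}, {"twist": [0, 0, 0], "slide": [0, 0, -0.1], "hand": -1}])

```text
clock: 19.2
position: [566.1, 69.6, 104.5]
ee_rot: [0.763, -0.028, -0.645, -0.024]
contact_force: [-0.3, 0.5, 0.8]
width: 0.002
```

Run:
```python
from h import *
stat()
d,E,s=snap('side','s15'); c,_,_=snap('scene','c15')
b=np.hstack([x['pixels'][190:250,300:370,::-1] for x in (load('s9'),load('s14'),d)]); cv2.imwrite('pics/cmp2.png',cv2.resize(b,None,fx=3.8,fy=3.8,interpolation=cv2.INTER_CUBIC))
a=c['pixels'][150:220,270:390,::-1]; cv2.imwrite('pics/c15c.png',cv2.resize(a,None,fx=6,fy=6,interpolation=cv2.INTER_CUBIC))
```

```text
t 19.2 trk [111.29  -0.77  40.44] F [ 0.21 -0.49  0.82] w 0.002
```

View pics/cmp2.png

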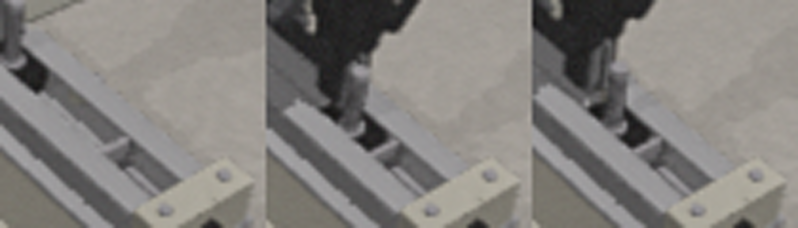

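View pics/c15c.png

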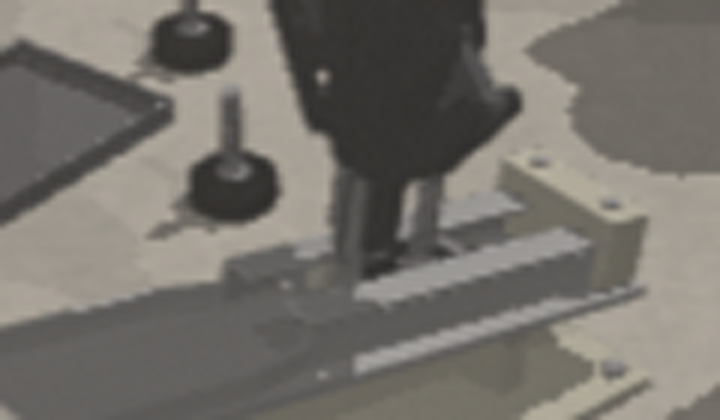

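The fingers are off the stud. The knob stands upright at about (618,100) in the third panel, with no visible gap to the blade at (648,150). I'll retreat, lift clear and check close up.

apply_moves(deltas=[{"twist": [0, 0, 0], "slide": [0, 0, -0.4], "hand": -1}, {"twist": [0, 0, 0], "slide": [-0.5, 0, -0.3], "hand": -1}, {"twist": [0, 0, 0], "slide": [-0.8, 0, 0], "hand": -1}, {"twist": [0, 0, 0], "slide": [-0.8, 0, 0], "hand": -1}, {"twist": [0, 0, 0], "slide": [0, 0, -0.8], "hand": -1}, {"twist": [0, 0, 0], "slide": [0, 0, -0.8], "hand": -1}, {"twist": [0, 0, 0], "slide": [0, -0.8, 0], "hand": -1}, {"twist": [0, 0, 0], "slide": [0, -0.8, 0], "hand": -1}, {"twist": [0, 0, 0], "slide": [0, 0, 0], "hand": -1}, {"twist": [0, 0, 0], "slide": [0, 0, 0], "hand": -1}])

```text
clock: 20.3
position: [667.4, 143.1, 227.6]
ee_rot: [0.764, -0.028, -0.644, -0.023]
contact_force: [-0.1, -0.4, 0.1]
width: -0.004
```

Run:
```python
from h import *
stat()
d,E,s=snap('side','s16'); c,_,_=snap('scene','c16')
b=np.hstack([x['pixels'][195:250,305:365,::-1] for x in (load('s9'),d)]); cv2.imwrite('pics/cmp3.png',cv2.resize(b,None,fx=6.5,fy=6.5,interpolation=cv2.INTER_CUBIC))
a=c['pixels'][150:220,270:390,::-1]; cv2.imwrite('pics/c16c.png',cv2.resize(a,None,fx=6,fy=6,interpolation=cv2.INTER_CUBIC))
```

```text
t 20.3 trk [ -3.54 -81.68 145.64] F [0.06 0.42 0.07] w -0.004
```

View pics/cmp3.png

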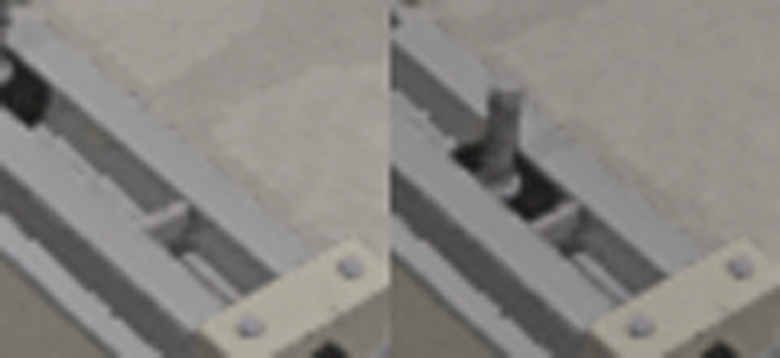

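View pics/c16c.png

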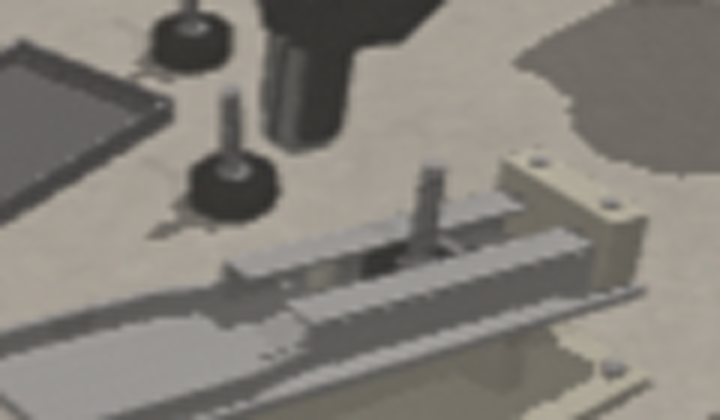

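View pics/c16.png

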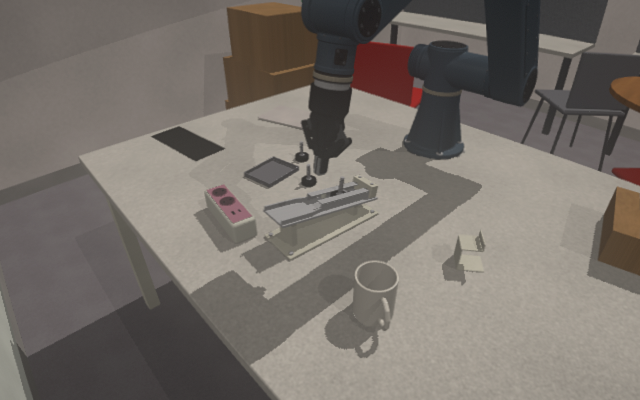

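The final pictures show the stud upright in the slot at (505,130) in the side crop. The disc's front edge touches the blade at (555,210) with no gap. The unit, bracket and mug are where they were in the first scene picture. Handing in.

Run:
```python
from h import *
stat()
d=load('c16');e=load('scene0')
for n,(r0,r1,c0,c1) in {'unit':(185,240,200,260),'bracket':(230,275,450,490),'mug':(260,330,350,400)}.items():
    g=lambda x:cv2.cvtColor(x['pixels'],cv2.COLOR_RGB2GRAY).astype(np.float32)[r0:r1,c0:c1]
    print(n,cv2.phaseCorrelate(g(e),g(d)))
from rig import env
print(env.hand_in())
```

```text
t 20.4 trk [ -3.96 -80.1  145.81] F [-0.05  0.71 -0.1 ] w -0.001
unit ((0.18633832710116138, -0.0009372392767694748), 0.6489714773495993)
bracket ((-0.008888362330804256, 0.4562837062796561), 1.0021548263231914)
mug ((0.18614399271629978, 0.0765064203711745), 0.7887940788269043)
the job is handed in; nothing more can be done
None
```

The knob from the tray now stands stud up in the chute, resting against the stop blade, and the job is handed in at 20.4 s of the 59 s allowed.

- **What I did:** I picked up the knob in the tray, the farthest of the three look-alikes, by its stud and stood it in the open upper end of the chute. With the fingers shut behind the stud, I pushed it under the lips and past the check roller, where resistance was about 3 N. The blade was first felt with the tool point about 123 mm down the track, close to where the side picture put it.
- **Force on the stop:** The last push readings were 11.0 N and 9.5 N. Taking off the quarter lost to the lips, that is about 7 to 8 N on the stop, and no reading of the whole push passed 12 N. This comes from the wrist force, so the load on the blade was not measured directly. The blade's movement in the pictures, roughly 1 px or 2 mm, agrees only coarsely.
- **Last checks:**
  - The stud is upright in the slot, with no gap visible between disc and blade.
  - The robot is clear, with about zero force at the wrist.
  - The unit, bracket and mug show shifts of under half a pixel between the first and last pictures. Changed shadows make that comparison rough: the bracket's figure was the largest, at 0.46 px.
- **What disagreed:** My first camera estimate put the chute floor about 4.5 mm too low. Because of that, the knob was pressed on the loading floor with about 25 N for a moment while I set it down. I corrected the height before pushing.

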